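Hang the hair-grip bin on the louvred panel's rail

ROBOT

A 6-joint arm with a two-finger parallel gripper is mounted at the origin on the work surface. World frame = base frame: x ahead of the robot, y to its left, z up, the work surface at z = 0. Lengths are in m, angles in degrees, forces in N, time in s.
With the tool pointing down it reaches from about 0.25 to 0.85 m from the base axis. Payload 12.5 kg.
Tool frame: the origin (TCP) lies at the very end of the fingers, on their centre line; the grasp point (between the pads) lies 19 mm behind it; z points along the fingers, y is the direction in which the jaws open and shut (so a half turn about z gives the same grasp; the last joint's range is limited). The gripper opens to 93 mm and grips with 3 to 60 N. Pads are 15 mm wide; open, the fingers measure 128 mm over their backs; the gripper's body (75 mm by 188 mm) begins 65 mm behind the grasp point.
Start: joints at [-78.53, 20.094, 94.641, -0, 65.266, -4.847], TCP at [0.155, -0.528, 0.219] pointing down, gripper open.
Joint ranges: [-157.81, 157.81], [-45, 120.19], [0.68, 151.7], [-89.99, 269.99], [4.06, 180], [-164.3, 164.3]. Speed limits (degrees/s): [127.2, 127.2, 159.86, 180, 180, 180].

INTERFACE

Orientations are given as a 3x3 rotation matrix whose columns are the frame's x, y, z axes.
In Python, from bench import bot, viewer gives the robot as it stands.
- The arm moves only by the shell command python3 -m crank 'ROWS' [FORCE]. ROWS is JSON, a list of rows, each a list of 3 entries, a list of its own where there are three numbers: the shift along the tool's x, y, z in m, then the turn about the tool's z in degrees, then the finger opening in m, from 0 to 0.093. A call has 1 to 12 rows; each row shifts and turns the pose as measured when the row begins, along the tool's axes as they then stand; what a row does not reach is not made up. A row lasts 1/12 s, in which the tool goes at most 41.7 mm and 7.16 degrees, less where a joint would pass 70% of its speed; a pose out of reach is approached as far as the arm can. A call is refused whole if a number of a shift passes 0.0417 or a number of a turn 7.16, either way. A call with a gripper value outside its range is refused whole. The fingers move at their own pace and stop on an object; FORCE is the grip in N (left out, the last holds). Time passes only in rows, so rows that do not move let the fingers close. It gives the time, the measured TCP pose, the force and the opening at its end, in the units of the state.
- bot.observe(): the state, without advancing time (a new reading comes with each control period).
- viewer.camera(name): name is "side" or "top" or "wrist"; returns the picture (420x560x3 uint8, blue, green, red); there is no depth.
- viewer.get_calibration(name): a dict with "mtx" (3x3 intrinsics, pixels), "distortion" ([k1, k2, p1, p2, k3] as OpenCV has them; the pictures are not rectified), "rvec" (rotation vector, rad) and "tvec" (3), from world to camera coordinates, as OpenCV has them; the wrist camera has in their place "hand_eye" (4x4, takes a point from camera to tool coordinates, whose origin is the TCP and whose axes are the flange's). Camera axes: x right, y down, z forward; pixel columns grow to the right and rows downward; lengths in m; the calibration is good to about 2 mm. A picture is of the moment at which its call begins: read the wrist's pose just before it. get_calibration takes no time and is no camera call.
- bot.hand_in(): hands the job in, once; it reports no verdict.
The state is a dict: "t": time; "joint_positions": joint angles; "dq": joint speeds; "joint_torque": joint torques, N m; "tool_pos": TCP position; "ee_rot": TCP orientation; "wrist_force": force on the tool from outside, world axes, zero at the start; "wrist_torque": the same for the moment, N m; "grip_width": opening from 0.0 (shut) to 1.0 (fully open).
Only numpy, scipy, OpenCV 4.12 (cv2) and the standard library are available. Lean on these libraries where they do the work, as an engineer would, in place of code of your own. Each camera call takes 0.05 s, during which the arm holds its last target.

TASK

Take the small lipped bin of hair grips off the tray and hang it on the navy-blue rail of the louvred panel, lip over the rail and fully caught, its side snug against the dark end stop with no gap to see. Work by feel and gently: the rail's brackets are hand-set, so neither lean hard on the rail nor push the stop along it, keep the bin upright, and do not shift anything else on the dresser.

Things in the scene. Friction and masses are not known exactly. Their poses are not given: they have to be found in the camera images.
- tab (a point): Centre of the birch tab by which the bin is held: 10 mm thick (bin x), 50 mm wide (bin y), upright, from the rim to 44 mm above it. The point is 24 mm above the rim, 84 mm above the underside. The loose bin is sage green, 0.18 to 0.29 kg, 80 (x) by 84 (y) by 60 mm high. Bin x points from its front to its back wall with the lip; z up.
- bin_base (a point): Centre of the bin's underside, 84 mm below the tab's centre, same axes. The lip runs along the whole back: from the outer back face (40 mm from the centre along +x) it reaches 13 mm back, flush with the rim, 4 mm thick, then turns down. The slot between back face and turned-down edge is 9 mm wide, open below; that edge is 4 mm thick, its tip 18 mm below the rim.
- rail_mark (a point): Mark fixed to the panel where the rail's front top edge should be, mid-length, 130 mm above the dresser. Panel axes: x from the open front into the panel, y along the rail, z up. The real rail is parallel to y but NOT exactly here: its hand-set brackets put it up to 15 mm off along x and up to 5 mm off in z, either way. It must be felt (or seen); it hardly gives way.
- panel: White and birch louvred panel, fixed; origin 130 mm below the rail mark, same axes; its top is 125 mm high. Rail: navy-blue slat 6 mm thick (x), 22 mm high, 330 mm long, square-edged, at least 15 mm free behind it. A bar 39 to 53 mm below the rail's top, front flush with it, steadies the bin's back. Hung, the bin's x is along panel x and its rim 4 mm above the rail's top.
- stop_face (a point): Dark brown end stop, a saddle over the rail. Point: centre of its flat face looking along panel -y, which the bin's +y side must touch (bin on the -y side). The face is 46 (x) by 62 mm (z), centre 42 mm ahead (-x) of the rail mark and 11 mm below it; it overtops the mark by 20 mm. Same axes. Held by friction only: it shifts under more than about 10 N.
- tray: Fixed smoked-glass tray with a brass edge, 292 mm (x) by 392 mm (y), glass top 8 mm and edge 14 mm above the dresser; origin at the centre of its underside. The bin starts on it.
- ringcone: Bystander on the tray: white ceramic ring cone, 72 mm across, 63 mm high; origin under its centre.
- tumbler: Bystander on the tray: glass tumbler, 66 mm across, 85 mm high; origin under its centre.
- oakbox: Bystander on the tray: tiny oak box, 58 mm square, 42 mm high; origin under its centre.
- compact: Bystander on the tray: red plastic compact, 66 mm across, 16 mm high; origin under its centre.
- grip0: Bystander on the tray: steel hair grip, 60 x 5 x 6 mm, lying flat.
- grip1: Bystander on the tray: second steel hair grip, the same.
- hairbrush: Bystander: wooden paddle hairbrush, about 195 mm long, 28 mm high, lying beyond the tray.
- lotion: Bystander: blue lotion bottle, 52 mm across, 120 mm high, beyond the panel and tray.
- bin: The loose bin itself: same origin and axes as the point at the centre of its underside.
Things that resemble listed ones, but are neither listed nor needed, are in the scene too. Leave any orange or purple look-alike of the bin alone.

How it is judged (in metres and radians):
On the way, in this order (a step that is already met when the one before it is completed fails the run):
1. the bin is lifted clear of the tray (height (world z) of bin_base above 0.045 m), for 0.1 s.
2. the bin's lip is down over the rail, the bin upright and square to it (z of bin_base in the frame of rail_mark between -0.064 and -0.049 m and x of bin_base in the frame of rail_mark between -0.062 and -0.02 m and angle between bin_base's own z axis and vertical below 0.2 rad and angle between the x axis of bin_base and the x axis of rail_mark, either way round below 0.2 rad), for 0.2 s.
At the end, for the whole second after the job is handed in: The bin hangs still and released on the rail: underside 49 to 64 mm below the rail mark, centre 20 to 62 mm ahead of it, within 0.2 rad of upright and square to the rail, carried by the panel, its side within 3 mm of the end stop's face (all of step 2 and y of bin_base in the frame of stop_face between -0.045 and -0.0395 m and contact force between bin and panel above 0.8 N and contact force between bin and the fingers below 0.05 N and linear speed of bin below 0.02 m/s and angular speed of bin below 0.15 rad/s); the robot touches nothing.
It fails at once if the bin is pressed against the rail, stop or panel with more than 25 N (contact force between bin and panel above 25 N).
It fails at once if the robot itself pushes the panel, rail or stop with more than 5 N (contact force between any of the fingers, the arm and panel above 5 N).
It fails at once if the end stop is pushed along by more than 4 mm (distance of stop_face from where it was at the start of the episode above 0.004 m).
It fails at once if the bin is tipped by more than 0.5 rad (angle between bin_base's own z axis and vertical above 0.5 rad).
It fails at once if another thing on the dresser is shifted by more than 15 mm (distance of any of ringcone, tumbler, oakbox, compact, grip0, grip1, hairbrush, lotion from where it was at the start of the episode above 0.015 m).
It also fails if it takes over 51 s, if anything falls off the work surface, if the arm or the gripper's body presses on something with over 40 N, if the wrist force passes 120 N, or if a joint passes its speed limit or range.

## Working session

There is one attempt and no reset: what is moved stays moved. The work goes in short steps, Python scripts to look and compute and a shell command to move; the robot and the scene stay as the last step left them, time stands still between calls to the robot, and variables do not carry over. Pictures are saved under pics/ and viewed, and the job is handed in when it is done.

```bash
ls; mkdir -p pics
python3 - <<'E'
from bench import bot, viewer
import cv2,numpy as np
s=bot.observe()
for k,v in s.items(): print(k,np.round(v,4).tolist())
for n in ["side","top","wrist"]:
    c=viewer.get_calibration(n); print(n,{k:np.round(v,4).tolist() for k,v in c.items()})
    cv2.imwrite(f"pics/{n}0.png",viewer.camera(n))
E
```

```text
pics
t 0.0
joint_positions [-78.5286, 20.1248, 94.6771, -0.0009, 65.266, -4.847]
dq [-0.0038, 0.1145, 0.0122, 0.047, 0.0821, 0.0359]
joint_torque [-0.0015, -49.7331, -28.526, 0.0698, 0.0258, -0.0001]
tool_pos [0.1545, -0.5275, 0.2181]
ee_rot [[0.9597, 0.281, -0.0002], [0.281, -0.9597, 0.0012], [0.0001, -0.0012, -1.0]]
wrist_force [0.0056, -0.4089, -0.0991]
wrist_torque [-0.0307, 0.0141, -0.0167]
grip_width 0.9975
side {'mtx': [[473.2291, 0.0, 278.1514], [0.0, 473.2291, 214.2344], [0.0, 0.0, 1.0]], 'distortion': [-0.1539, 0.0, 0.0, 0.0, 0.0], 'rvec': [0.8278, -2.3089, 1.3449], 'tvec': [0.4279, 0.2435, 1.0016]}
top {'mtx': [[445.4207, 0.0, 276.2143], [0.0, 445.4207, 210.6495], [0.0, 0.0, 1.0]], 'distortion': [-0.0643, 0.0, 0.0, 0.0, 0.0], 'rvec': [2.1555, -2.2039, 0.1194], 'tvec': [0.0491, 0.5453, 1.0495]}
wrist {'mtx': [[368.2324, 0.0, 275.0201], [0.0, 368.2324, 209.8069], [0.0, 0.0, 1.0]], 'distortion': [-0.0819, 0.0, 0.0, 0.0, 0.0], 'hand_eye': [[-0.0012, -0.9705, -0.2413, 0.066], [1.0, -0.0013, 0.0003, -0.0001], [-0.0006, -0.2413, 0.9705, -0.1661], [0.0, 0.0, 0.0, 1.0]]}
```

View pics/side0.png

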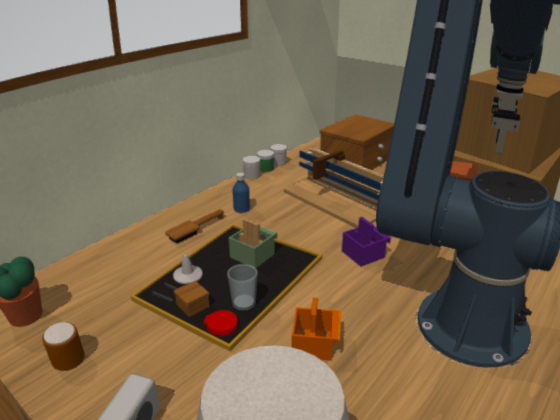

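View pics/top0.png

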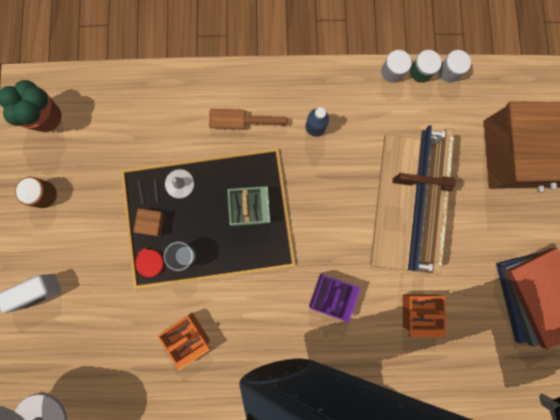

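View pics/wrist0.png

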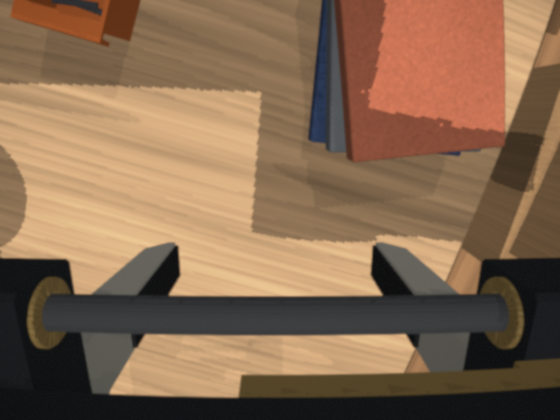

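Candidates for the bin: sage green on the tray (248,206 in top), purple (335,297), orange (185,340) and orange (427,316). By the description it's the green one. I'll check it and the panel in close crops.

```bash
cat > h.py <<'E'
import cv2,numpy as np
from bench import bot, viewer
def ray(n,px,pose=None):
    c=viewer.get_calibration(n)
    p=cv2.undistortPoints(np.array(px,float).reshape(-1,1,2),np.array(c['mtx']),np.array(c['distortion'])).reshape(-1,2)
    d=np.c_[p,np.ones(len(p))]
    if n=='wrist':
        s=pose or bot.observe(); H=np.array(c['hand_eye']); R=np.array(s['ee_rot']); 
        o=R@H[:3,3]+np.array(s['tool_pos']); return o,(R@H[:3,:3]@d.T).T
    R=cv2.Rodrigues(np.array(c['rvec']))[0]; t=np.array(c['tvec']).reshape(3)
    return -R.T@t,(R.T@d.T).T
def plane(n,px,z,pose=None):
    o,d=ray(n,px,pose); return o+d*((z-o[2])/d[:,2])[:,None]
def two(n1,p1,n2,p2,pose=None):
    o1,d1=ray(n1,[p1],pose);o2,d2=ray(n2,[p2],pose);d1=d1[0]/np.linalg.norm(d1[0]);d2=d2[0]/np.linalg.norm(d2[0])
    A=np.c_[d1,-d2];k=np.linalg.lstsq(A,o2-o1,rcond=None)[0]
    a=o1+k[0]*d1;b=o2+k[1]*d2;return (a+b)/2,np.linalg.norm(a-b)
def proj(n,P,pose=None):
    c=viewer.get_calibration(n);P=np.array(P,float).reshape(-1,3)
    if n=='wrist':
        s=pose or bot.observe();H=np.array(c['hand_eye']);T=np.eye(4);T[:3,:3]=s['ee_rot'];T[:3,3]=s['tool_pos'];M=np.linalg.inv(T@H)
        r=cv2.Rodrigues(M[:3,:3])[0];t=M[:3,3]
    else: r=np.array(c['rvec'],float);t=np.array(c['tvec'],float)
    return cv2.projectPoints(P,r,t,np.array(c['mtx']),np.array(c['distortion']))[0].reshape(-1,2)
def crop(im,x0,y0,x1,y1,k,name):
    cv2.imwrite('pics/'+name,cv2.resize(im[y0:y1,x0:x1],None,fx=k,fy=k,interpolation=cv2.INTER_CUBIC))
E
python3 - <<'E'
from h import *
t=cv2.imread('pics/top0.png');s=cv2.imread('pics/side0.png')
a=cv2.resize(t[170:245,210:290],None,fx=5,fy=5,interpolation=cv2.INTER_CUBIC)
b=cv2.resize(s[205:280,215:295],None,fx=5,fy=5,interpolation=cv2.INTER_CUBIC)
cv2.imwrite('pics/c1.png',np.hstack([a,b]))
crop(t,365,115,475,285,3.5,'c2.png')
crop(s,280,130,400,240,5,'c3.png')
E
```

```text
(no output)
```

View pics/c1.png

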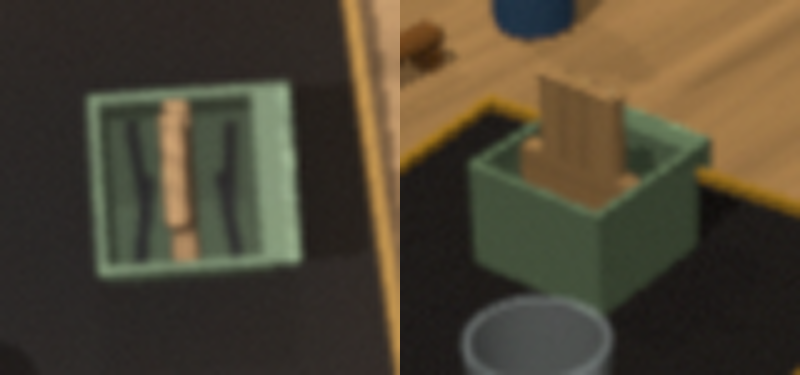

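View pics/c2.png

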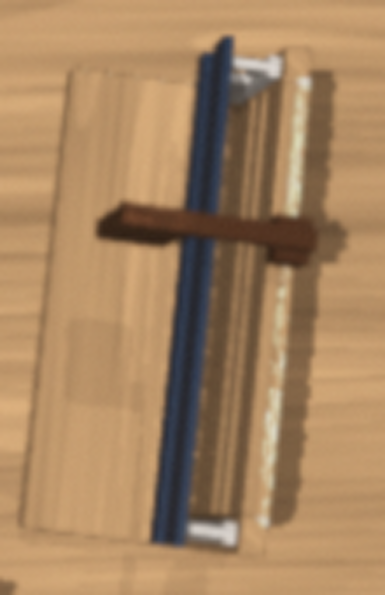

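View pics/c3.png

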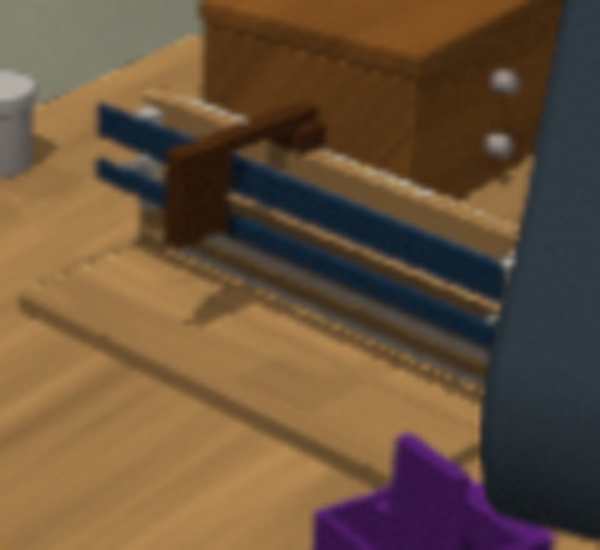

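The crop shows the sage-green bin with its birch tab; its lip (wide light strip) is on the right, about (268,205), towards the panel. Next I'll localise both.

Run:
```python
from h import *
np.set_printoptions(precision=4,suppress=True)
c=lambda x,y:(365+x/3.5,115+y/3.5)
q=lambda x,y:(280+x/5,130+y/5)
for name,a,b in [("far",c(226,38),q(100,105)),("near",c(180,543),q(505,263)),("stop top front corner",c(123,205),q(168,157)),]:
    print(name,two('top',a,'side',b))
print("rail@.13",plane('top',[c(218,40),c(226,38),c(233,38),c(186,543)],.13))
print("stop plane .15",plane('top',[c(100,225),c(123,205),c(268,240),c(312,215)],.15))
print("base board corners",plane('top',[c(72,70),c(22,525)],.01))
# bin
t=cv2.imread('pics/top0.png');h=cv2.cvtColor(t,cv2.COLOR_BGR2HSV)
roi=np.zeros(t.shape[:2],np.uint8);roi[170:245,210:290]=1
m=((h[...,0]>40)&(h[...,0]<85)&(h[...,1]>40)&(h[...,2]>50)).astype(np.uint8)*roi
k=max(cv2.findContours(m,0,2)[0],key=cv2.contourArea)
r=cv2.minAreaRect(k);print(r);print(plane('top',cv2.boxPoints(r),.068))
d=lambda x,y:(210+x/5,170+y/5)
P=plane('top',[d(88,95),d(290,82),d(302,264),d(98,278)],.068);print(P,np.linalg.norm(np.diff(P,axis=0),axis=1))
T=plane('top',[d(161,101),d(188,101),d(189,225),d(163,225)],.112);print('tab',T,T.mean(0))
```

```text
far (array([ 0.7221, -0.3146,  0.1224]), np.float64(0.0020846915379181055))
near (array([ 0.3973, -0.267 ,  0.1239]), np.float64(0.005081085716158228))
stop top front corner (array([ 0.6102, -0.2348,  0.142 ]), np.float64(0.0018146166557108726))
rail@.13 [[ 0.7195 -0.3058  0.13  ]
 [ 0.7207 -0.3111  0.13  ]
 [ 0.7207 -0.3157  0.13  ]
 [ 0.3997 -0.2673  0.13  ]]
stop plane .15 [[ 0.5972 -0.2167  0.15  ]
 [ 0.6095 -0.2318  0.15  ]
 [ 0.5859 -0.3223  0.15  ]
 [ 0.6012 -0.3514  0.15  ]]
base board corners [[ 0.7327 -0.2423  0.01  ]
 [ 0.4097 -0.1919  0.01  ]]
((248.37655639648438, 205.58322143554688), (38.30247116088867, 41.81137466430664), 85.76361083984375)
[[0.5977 0.1531 0.068 ]
 [0.6029 0.0559 0.068 ]
 [0.5135 0.0512 0.068 ]
 [0.5085 0.1476 0.068 ]]
[[0.5953 0.1496 0.068 ]
 [0.5994 0.0555 0.068 ]
 [0.5143 0.0517 0.068 ]
 [0.5099 0.1461 0.068 ]] [0.0942 0.0852 0.0944]
tab [[0.5855 0.1131 0.112 ]
 [0.5852 0.101  0.112 ]
 [0.5298 0.1015 0.112 ]
 [0.53   0.113  0.112 ]] [0.5576 0.1072 0.112 ]
```

```bash
python3 -m crank '[[[0.036,-0.0105,-0.003],0,0.093],[[0.036,-0.0105,-0.003],0,0.093],[[0.036,-0.0105,-0.003],0,0.093],[[0.036,-0.0105,-0.003],0,0.093],[[0.036,-0.0105,-0.003],0,0.093],[[0.036,-0.0105,-0.003],0,0.093],[[0.036,-0.0105,-0.003],0,0.093],[[0.036,-0.0105,-0.003],0,0.093],[[0.036,-0.0105,-0.003],0,0.093],[[0.036,-0.0105,-0.003],0,0.093],[[0.036,-0.0105,-0.003],0,0.093],[[0.036,-0.0105,-0.003],0,0.093]]' 15
```

```text
t: 1.15
tool_pos: [0.5447, -0.2769, 0.2529]
ee_rot: [[0.963, 0.271, -0.004], [0.271, -0.963, 0.004], [-0.003, -0.005, -1.0]]
wrist_force: [-0.3, -0.6, -0.4]
grip_width: 1.004
```

```bash
python3 -m crank '[[[0,0,0],0,0.093],[[0,0,0],0,0.093]]'
python3 - <<'E'
from h import *
import json
s=bot.observe();json.dump({k:np.array(s[k]).tolist() for k in('tool_pos','ee_rot')},open('p1.json','w'))
im=viewer.camera('wrist');cv2.imwrite('pics/w1.png',im);cv2.imwrite('pics/w1b.png',cv2.resize(im,(784,588)));print(s['tool_pos'])
E
```

```text
t: 1.32
tool_pos: [0.5497, -0.2722, 0.2524]
ee_rot: [[0.961, 0.277, -0.003], [0.277, -0.961, 0.005], [-0.002, -0.005, -1.0]]
wrist_force: [-0.5, -0.8, 0.2]
grip_width: 1.004
[ 0.54973333 -0.27215704  0.25244086]
```

View pics/w1b.png

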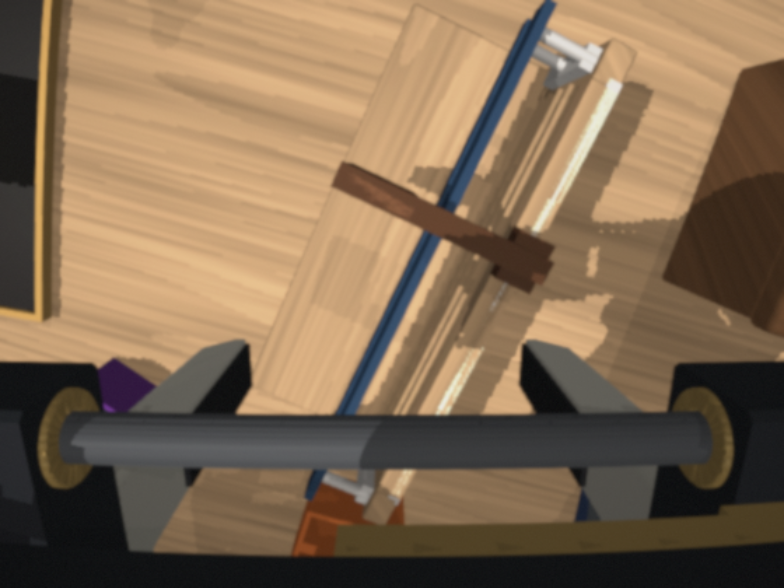

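The wrist view shows the rail clearly (blue, from about (545,5) to (315,490) in the enlarged view) and the stop's plate (340,165)–(550,260). I'll take a second view on the way to the bin for stereo.

```bash
python3 -m crank '[[[0.010,-0.036,0],7,0.093],[[0.015,-0.036,0],7,0.093],[[0.013,-0.03,0],0,0.093],[[0,0,0],0,0.093],[[0,0,0],0,0.093]]'
python3 - <<'E'
from h import *
import json
s=bot.observe();json.dump({k:np.array(s[k]).tolist() for k in('tool_pos','ee_rot')},open('p2.json','w'))
im=viewer.camera('wrist');cv2.imwrite('pics/w2.png',im)
a=cv2.imread('pics/w1.png')
crop(a,220,0,400,250,2.4,'c4.png');crop(im,280,0,560,300,2,'c5.png')
cv2.imwrite('pics/w2b.png',cv2.resize(im,(784,588)))
E
```

```text
t: 1.78
tool_pos: [0.5666, -0.1672, 0.2516]
ee_rot: [[1.0, 0.02, -0.006], [0.02, -1.0, 0.005], [-0.005, -0.005, -1.0]]
wrist_force: [-0.0, 0.4, 0.7]
grip_width: 0.999
```

View pics/w2b.png

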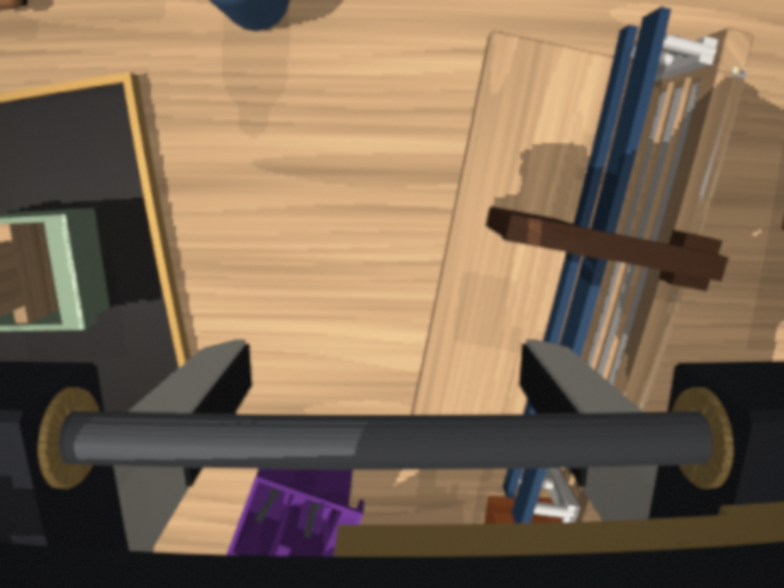

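View pics/c4.png

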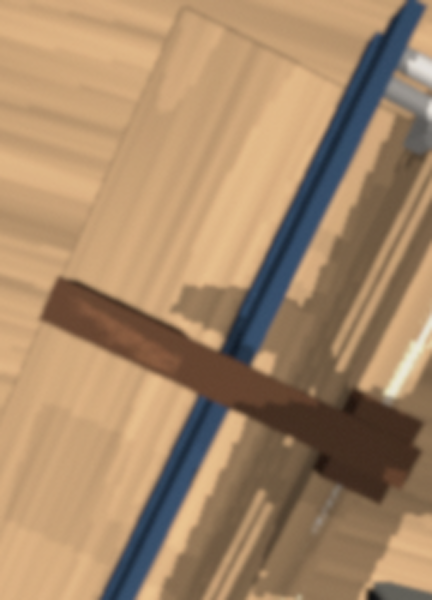

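View pics/c5.png

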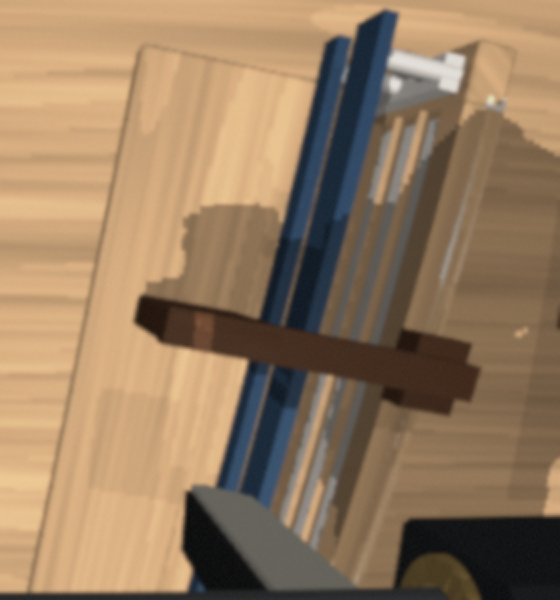

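```bash
cat > rail.py <<'E'
from h import *
import json,sys
np.set_printoptions(precision=4,suppress=True)
L=[]
for i,(r0,r1,cx) in {1:(5,290,(215,400)),2:(15,240,(370,480))}.items():
    im=cv2.imread(f'pics/w{i}.png');p=json.load(open(f'p{i}.json'));h=cv2.cvtColor(im,cv2.COLOR_BGR2HSV)
    m=(h[...,0]>95)&(h[...,0]<125)&(h[...,1]>100)
    pts=[]
    for r in range(r0,r1):
        xs=np.where(m[r,cx[0]:cx[1]])[0]
        if len(xs)>4: pts.append((xs.max()+cx[0]+.5,r))
    pts=np.array(pts,float)
    # undistorted-plane normal, robust
    o,d=ray('wrist',pts,p);d/=np.linalg.norm(d,axis=1)[:,None]
    w=np.ones(len(d))
    for _ in range(20):
        n=np.linalg.svd(d*w[:,None])[2][-1];e=abs(d@n);w=1/(1+(e/0.001)**2)
    print(i,len(pts),'rms inl mrad',1e3*np.sqrt(np.mean(e[e<.003]**2)),(e<.003).sum());L.append((n,o))
u=np.cross(L[0][0],L[1][0]);u/=np.linalg.norm(u);u*=np.sign(u[0])
N=np.array([L[0][0],L[1][0],[1,0,0]])
P=np.linalg.solve(N,[L[0][0]@L[0][1],L[1][0]@L[1][1],.55])
print('rail back edge dir',u,'yaw',np.degrees(np.arctan2(u[1],u[0])),'P',P)
o1,d1=ray('wrist',[(237.5,132.5)],json.load(open('p1.json')));o2,d2=ray('wrist',[(360,171.5)],json.load(open('p2.json')))
k=np.linalg.lstsq(np.c_[d1[0],-d2[0]],o2-o1,rcond=None)[0];a=o1+k[0]*d1[0];b=o2+k[1]*d2[0];print('stop corner',a,b)
E
python3 rail.py
python3 - <<'E'
import cv2
from h import crop
im=cv2.imread('pics/w2.png');crop(im,340,130,480,250,5,'c6.png')
E
```

```text
1 266 rms inl mrad 0.8036219695874786 264
2 207 rms inl mrad 0.8625479874934221 203
rail back edge dir [ 0.9875 -0.1576 -0.0008] yaw -9.065261156081974 P [ 0.55   -0.2882  0.1279]
stop corner [ 0.5959 -0.2298  0.1449] [ 0.595  -0.2296  0.145 ]
```

View pics/c6.png

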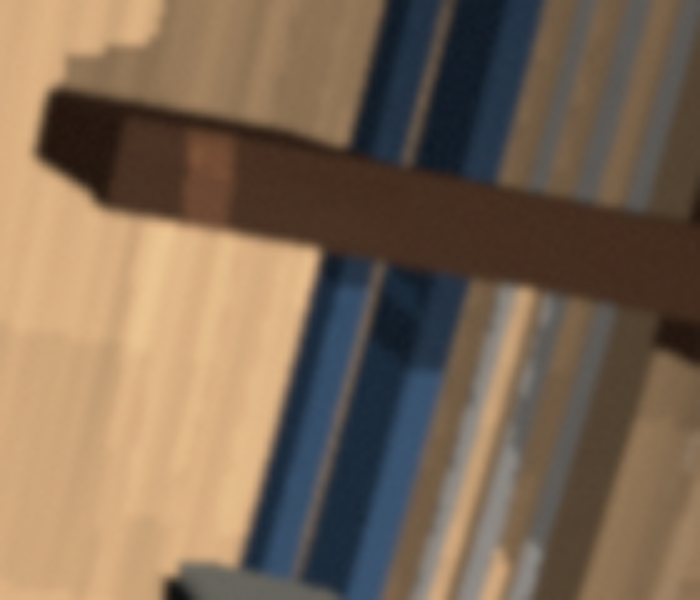

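The two wrist views agree well: the rail is horizontal at z≈0.128, yaw −9.1°, and its back edge passes through (0.55, −0.288). The stop's face is at u≈0.624 along the rail, and the top camera agrees. Now to the bin.

```bash
python3 -m crank '[[[-0.001,-0.036,0.004],-1.5,0.06],[[-0.001,-0.036,0.004],0,0.06],[[0,-0.036,0.004],0,0.06],[[0,-0.036,0.004],0,0.06],[[0,-0.036,0.004],0,0.06],[[0,-0.036,0.004],0,0.06],[[0,-0.035,0.004],0,0.06],[[0,-0.025,0.004],0,0.06],[[0,0,0],0,0.06],[[0,0,0],0,0.06]]'
python3 - <<'E'
from h import *
import json
s=bot.observe();json.dump({k:np.array(s[k]).tolist() for k in('tool_pos','ee_rot')},open('p3.json','w'))
im=viewer.camera('wrist');cv2.imwrite('pics/w3.png',im)
cv2.imwrite('pics/w3b.png',cv2.resize(im,(784,588)))
E
```

```text
t: 2.67
tool_pos: [0.5513, 0.1026, 0.2189]
ee_rot: [[1.0, 0.031, -0.005], [0.031, -1.0, 0.003], [-0.005, -0.003, -1.0]]
wrist_force: [-0.4, -0.4, -0.2]
grip_width: 0.65
```

View pics/w3b.png

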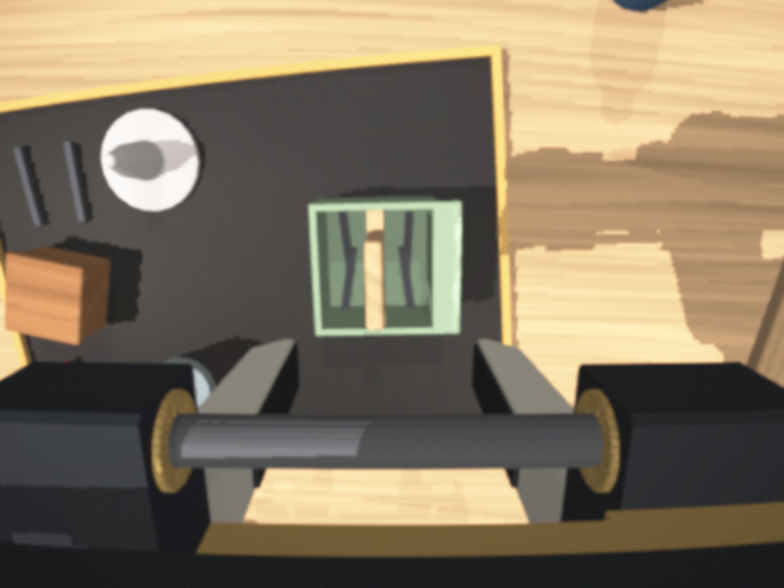

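Run:
```python
from h import *
import json
np.set_printoptions(precision=4,suppress=True)
im=cv2.imread('pics/w3.png');p=json.load(open('p3.json'));h=cv2.cvtColor(im,cv2.COLOR_BGR2HSV)
roi=np.zeros(im.shape[:2],np.uint8);roi[135:243,212:335]=1
m=((h[...,0]>38)&(h[...,0]<85)&(h[...,1]>30)&(h[...,2]>60)).astype(np.uint8)*roi
k=max(cv2.findContours(m,0,2)[0],key=cv2.contourArea)
ap=cv2.approxPolyDP(k,6,True).reshape(-1,2);print(ap)
f=784/560
c=np.array([(308,204),(462,201),(460,334),(316,335)])/f
for q in (ap,c):
    P=plane('wrist',q,.068,p);print(P,np.linalg.norm(np.diff(P,axis=0),axis=1))
T=plane('wrist',np.array([(364,241),(383,241),(385,330),(366,330)])/f,.112,p);print(T,T.mean(0))
crop(im,210,130,340,250,5,'c7.png')
```

```text
[[220 145]
 [225 240]
 [328 237]
 [329 143]]
[[0.5934 0.1511 0.068 ]
 [0.5081 0.1471 0.068 ]
 [0.5138 0.0538 0.068 ]
 [0.5978 0.0583 0.068 ]] [0.0854 0.0935 0.0841]
[[0.5928 0.1511 0.068 ]
 [0.5974 0.0574 0.068 ]
 [0.5123 0.0532 0.068 ]
 [0.5088 0.1464 0.068 ]] [0.0938 0.0852 0.0933]
[[0.5776 0.1148 0.112 ]
 [0.5779 0.1047 0.112 ]
 [0.5281 0.1021 0.112 ]
 [0.5278 0.1127 0.112 ]] [0.5528 0.1086 0.112 ]
```

View pics/c7.png

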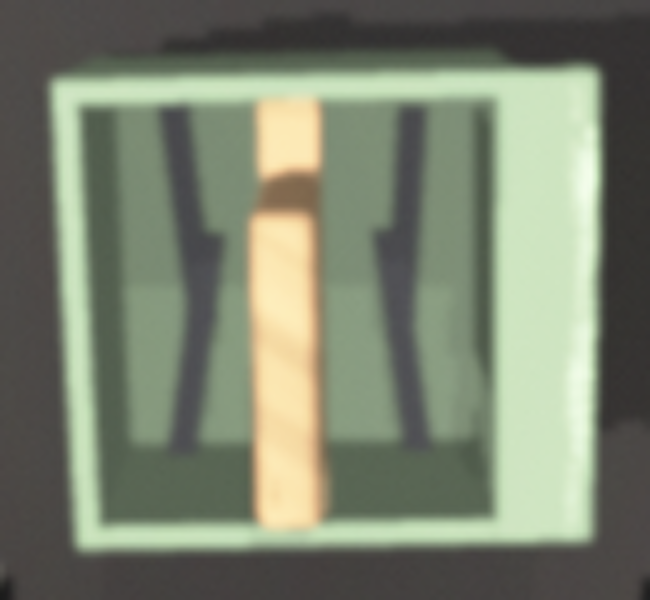

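```bash
python3 -m crank '[[[0.002,-0.006,0.02],-1,0.06],[[0,0,0.035],0,0.06],[[0,0,0.035],0,0.06],[[0,0,0.015],0,0.06],[[0,0,0],0,0.06],[[0,0,0],0,0.06]]'
```

```text
t: 3.22
tool_pos: [0.5562, 0.0976, 0.1131]
ee_rot: [[0.999, 0.038, 0.001], [0.038, -0.999, 0.002], [0.001, -0.002, -1.0]]
wrist_force: [0.5, -0.5, -0.2]
grip_width: 0.643
```

```bash
python3 -c "
from h import *
print(bot.observe()['tool_pos'],bot.observe()['dq'])"; python3 -m crank '[[[-0.003,-0.011,0],0,0.06],[[0,0,0],0,0.06],[[0,0,0],0,0.06]]'
```

```text
[0.55622276 0.0975984  0.1131162 ] [-1.86731964  0.75166822  0.42525036 -0.12398586 -0.36900599 -0.7216905 ]
t: 3.47
tool_pos: [0.5543, 0.1073, 0.1163]
ee_rot: [[0.999, 0.035, 0.005], [0.035, -0.999, 0.002], [0.005, -0.002, -1.0]]
wrist_force: [0.4, -0.1, -0.3]
grip_width: 0.643
```

```bash
python3 -m crank '[[[-0.001,-0.001,0.02],0.5,0.05],[[-0.001,0,0.015],0,0.05],[[0,0,0.005],0,0.05],[[0,0,0],0,0.05]]'
```

```text
t: 3.8
tool_pos: [0.5556, 0.1092, 0.0804]
ee_rot: [[1.0, 0.027, 0.014], [0.027, -1.0, 0.003], [0.015, -0.003, -1.0]]
wrist_force: [-0.6, -0.5, -0.0]
grip_width: 0.545
```

```bash
python3 -m crank '[[[-0.002,0,0.005],0,0.05],[[0,0,0],0,0.05]]'
```

```text
t: 3.97
tool_pos: [0.5543, 0.1093, 0.0766]
ee_rot: [[0.999, 0.027, 0.016], [0.027, -1.0, 0.004], [0.017, -0.003, -1.0]]
wrist_force: [-0.9, 0.2, -0.4]
grip_width: 0.539
```

```bash
python3 -m crank '[[[-0.001,0,0.003],0,0.05],[[0,0,0],0,0.0],[[0,0,0],0,0.0],[[0,0,0],0,0.0],[[0,0,0],0,0.0],[[0,0,0],0,0.0]]' 20
```

```text
t: 4.47
tool_pos: [0.5544, 0.1094, 0.0756]
ee_rot: [[0.999, 0.027, 0.02], [0.027, -1.0, 0.004], [0.02, -0.003, -1.0]]
wrist_force: [-0.4, 0.2, -0.3]
grip_width: 0.227
```

```bash
python3 -m crank '[[[0,0,0],0,0.0],[[0,0,0],0,0.0],[[0,0,0],0,0.0],[[0,0,0],0,0.0]]' 20
```

```text
t: 4.8
tool_pos: [0.5546, 0.1093, 0.0758]
ee_rot: [[0.999, 0.028, 0.02], [0.027, -1.0, 0.004], [0.02, -0.003, -1.0]]
wrist_force: [0.1, 0.1, -0.2]
grip_width: 0.103
```

```bash
python3 -m crank '[[[0,0,-0.01],0,0.0],[[0,0,-0.02],0,0.0],[[0,0,-0.03],0,0.0],[[0,0,-0.03],0,0.0],[[0,0,-0.015],0,0.0],[[0,0,0],0,0.0],[[0,0,0],0,0.0]]' 20
```

```text
t: 5.38
tool_pos: [0.5504, 0.1088, 0.1863]
ee_rot: [[1.0, 0.027, 0.015], [0.027, -1.0, 0.004], [0.015, -0.003, -1.0]]
wrist_force: [0.3, -0.0, -2.6]
grip_width: 0.103
```

```bash
python3 -m crank '[[[-0.002,0.02,0],0,0.0],[[-0.002,0.034,0],0,0.0],[[-0.002,0.036,0],0,0.0],[[-0.002,0.036,0],0,0.0],[[-0.002,0.036,0],0,0.0],[[-0.002,0.036,0],2,0.0],[[-0.002,0.034,0],4,0.0],[[0,0.02,0],4,0.0],[[0,0.01,0],0,0.0],[[0,0,0],0,0.0],[[0,0,0],0,0.0]]' 20;  python3 - <<'E'
from h import *
import json
s=bot.observe();json.dump({k:np.array(s[k]).tolist() for k in('tool_pos','ee_rot')},open('p4.json','w'))
im=viewer.camera('wrist');cv2.imwrite('pics/w4.png',im)
cv2.imwrite('pics/w4b.png',cv2.resize(im,(784,588)));im=viewer.camera('top');cv2.imwrite('pics/t4.png',im)
E
```

```text
t: 6.3
tool_pos: [0.5318, -0.1619, 0.1718]
ee_rot: [[0.989, -0.147, -0.002], [-0.147, -0.989, 0.009], [-0.003, -0.009, -1.0]]
wrist_force: [-0.5, 0.3, -2.1]
grip_width: 0.108
```

View pics/w4b.png

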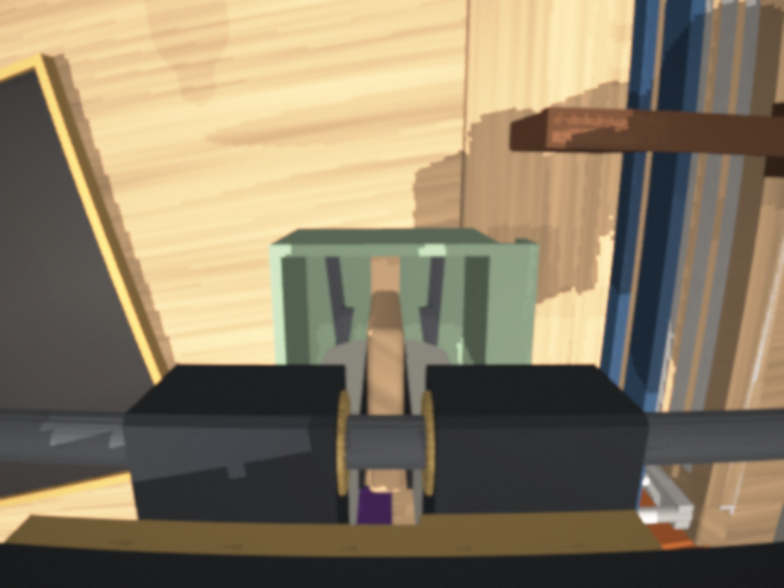

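```bash
cat > b.py <<'E'
from h import *
import json,sys
np.set_printoptions(precision=4,suppress=True)
u=np.array([.9875,-.1576]);v=np.array([-.1576,-.9875])
def uv(P): return np.c_[P[:,:2]@u,P[:,:2]@v]
def yaw(a,b): d=b-a;return np.degrees(np.arctan2(d[1],d[0]))
E
python3 - <<'E'
from b import *
p=json.load(open('p4.json'));f=784/560;zr=p['tool_pos'][2]-.0678+.06
P=plane('wrist',np.array([(273,248),(538,243),(535,360)])/f,zr,p);print(P,uv(P),yaw(P[0],P[1]),yaw(P[2],P[1]),np.linalg.norm(P[0]-P[1]))
Q=plane('wrist',np.array([(706,0),(655,410)])/f,.128,p);print('rail back',Q,uv(Q),yaw(Q[1],Q[0]))
S=plane('wrist',np.array([(545,150),(640,153),(770,158)])/f,.147,p);print('stop',S,uv(S))
print(uv(np.array([p['tool_pos']])))
im=cv2.imread('pics/w4.png');crop(im,180,60,560,290,2.1,'c8.png')
E
```

```text
[[ 0.576  -0.1298  0.164 ]
 [ 0.5644 -0.2195  0.164 ]
 [ 0.5221 -0.2152  0.164 ]] [[0.5892 0.0374]
 [0.592  0.1278]
 [0.5495 0.1302]] -97.3471471761877 -5.806714394045436 0.09046568822141907
rail back [[ 0.6434 -0.3042  0.128 ]
 [ 0.4734 -0.2773  0.128 ]] [[0.6833 0.199 ]
 [0.5112 0.1993]] -8.976562127158022
stop [[ 0.5946 -0.2295  0.147 ]
 [ 0.5889 -0.2644  0.147 ]
 [ 0.581  -0.3154  0.147 ]] [[0.6233 0.1329]
 [0.6232 0.1683]
 [0.6235 0.2199]]
[[0.5507 0.0761]]
```

View pics/c8.png

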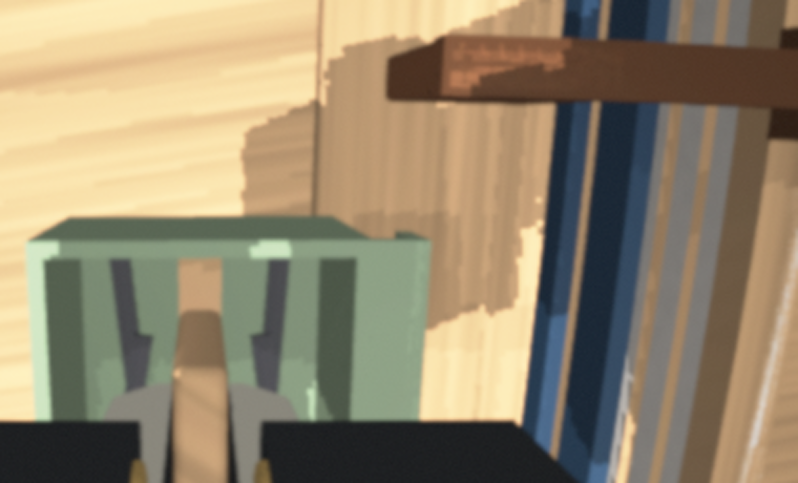

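```bash
python3 -m crank '[[[0.005,0.015,-0.006],0.7,0.0],[[0.006,0.02,-0.003],0,0.0],[[0.006,0.02,0],0,0.0],[[0.003,0.01,0],0,0.0],[[0,0,0],0,0.0],[[0,0,0],0,0.0]]' 20;  python3 - <<'E'
from b import *
s=bot.observe();print(uv(np.array([s['tool_pos']])))
E
```

```text
t: 6.9
tool_pos: [0.5445, -0.2269, 0.1822]
ee_rot: [[0.989, -0.148, -0.001], [-0.148, -0.989, 0.009], [-0.002, -0.009, -1.0]]
wrist_force: [0.4, -0.3, -2.6]
grip_width: 0.106
[[0.5735 0.1382]]
```

```bash
python3 -m crank '[[[-0.001,0.01,0],0.5,0.0],[[0,0.003,0],0,0.0],[[0,0,0],0,0.0],[[0,0,0],0,0.0]]' 20;  python3 - <<'E'
from b import *
s=bot.observe();print(uv(np.array([s['tool_pos']])));json.dump({k:np.array(s[k]).tolist() for k in('tool_pos','ee_rot')},open('p5.json','w'))
im=viewer.camera('wrist');cv2.imwrite('pics/w5.png',im)
cv2.imwrite('pics/w5b.png',cv2.resize(im,(784,588)));im=viewer.camera('side');cv2.imwrite('pics/s5.png',im);crop(im,280,110,430,220,5,'c9.png')
E
```

```text
t: 7.23
tool_pos: [0.5412, -0.2383, 0.1822]
ee_rot: [[0.988, -0.155, -0.001], [-0.155, -0.988, 0.01], [-0.003, -0.01, -1.0]]
wrist_force: [0.3, 0.4, -1.5]
grip_width: 0.104
[[0.572 0.15 ]]
```

View pics/w5b.png

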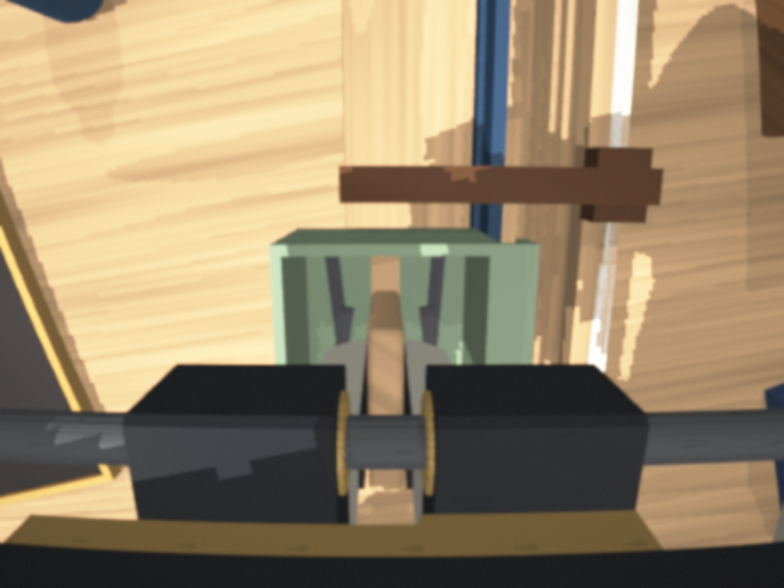

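View pics/c9.png

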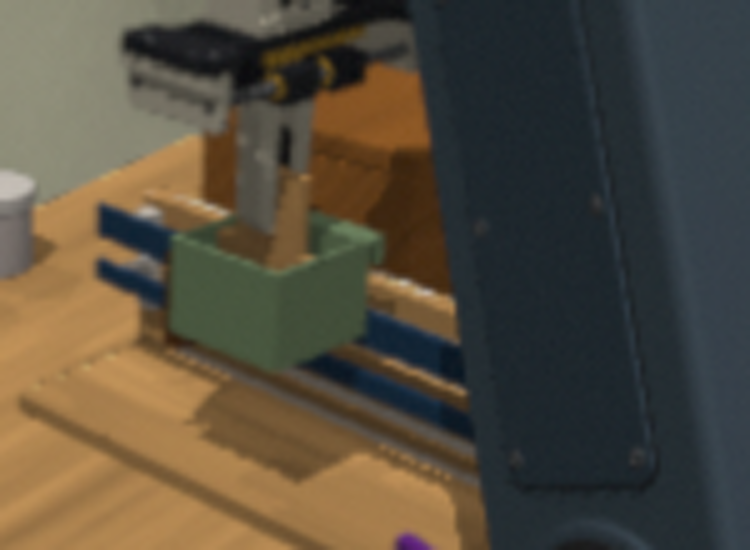

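Run:
```python
from b import *
p=json.load(open('p5.json'));f=784/560;zr=p['tool_pos'][2]-.0678+.06
im=cv2.imread('pics/w5.png');crop(im,300,120,420,190,6.5,'c10.png')
P=plane('wrist',np.array([(272,247),(538,246)])/f,zr,p);print(uv(P),yaw(P[0],P[1]))
for z in(.128,.130):
  Q=plane('wrist',np.array([(508,20),(507,150),(502,235)])/f,z,p);print('rail back',uv(Q),yaw(Q[2],Q[0]))
S=plane('wrist',np.array([(345,202),(480,203),(570,205)])/f,.147,p);print('stop',uv(S))
```

```text
[[0.6112 0.1113]
 [0.6118 0.2022]] -98.6675804230067
rail back [[0.6956 0.1984]
 [0.6448 0.2001]
 [0.6093 0.1998]] -8.14880522964814
rail back [[0.6951 0.1979]
 [0.6448 0.1997]
 [0.6096 0.1993]] -8.148805229648149
stop [[0.6244 0.1342]
 [0.6242 0.1864]
 [0.6238 0.2217]]
```

View pics/c10.png

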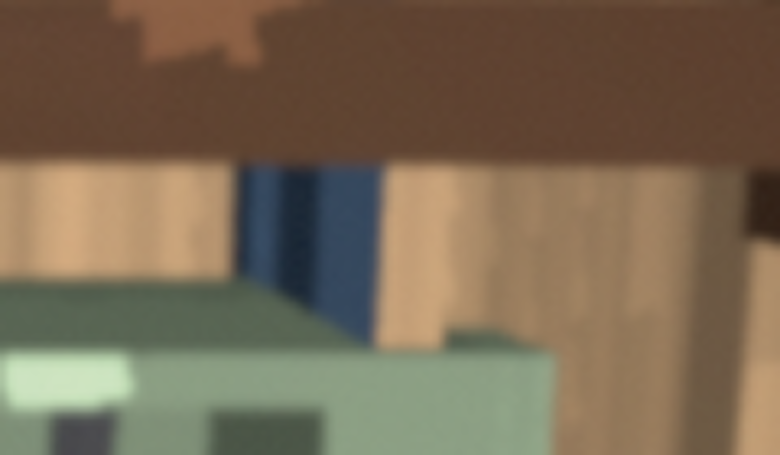

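Run:
```python
from b import *
p=json.load(open('p5.json'))
c=lambda x,y:(300+x/6.5,120+y/6.5)
for dz in (0,-.003,-.005):
  print(dz,'tip inner/outer',uv(plane('wrist',[c(445,330),c(505,333)],.1564+dz,p)),'rim outer',uv(plane('wrist',[c(553,353)],.1744+dz,p)))
for z in(.128,.130): print(uv(plane('wrist',[c(317,250),c(380,250)],z,p)))
```

```text
0 tip inner/outer [[0.6116 0.1988]
 [0.6114 0.2037]] rim outer [[0.6125 0.2025]]
-0.003 tip inner/outer [[0.6112 0.1996]
 [0.611  0.2046]] rim outer [[0.612  0.2034]]
-0.005 tip inner/outer [[0.6109 0.2001]
 [0.6107 0.2051]] rim outer [[0.6117 0.204 ]]
[[0.6149 0.1936]
 [0.615  0.1994]]
[[0.6151 0.1932]
 [0.6152 0.199 ]]
```

```bash
python3 -m crank '[[[0,0.002,0.004],0.3,0.0],[[0,0,0.006],0,0.0],[[0,0,0.006],0,0.0],[[0,0,0.004],0,0.0],[[0,0,0],0,0.0]]' 20;  python3 - <<'E'
from b import *
s=bot.observe();print(uv(np.array([s['tool_pos']])),s['tool_pos'][2])
E
```

```text
t: 7.75
tool_pos: [0.5408, -0.2393, 0.1597]
ee_rot: [[0.987, -0.16, -0.002], [-0.16, -0.987, 0.01], [-0.003, -0.01, -1.0]]
wrist_force: [0.3, -0.3, -1.9]
grip_width: 0.106
[[0.5717 0.1511]] 0.15974843542301556
```

```bash
python3 -m crank '[[[0,0.001,0.002],-0.2,0.0],[[0,0,0.002],0,0.0],[[0,0,0.002],0,0.0],[[0,0,0],0,0.0]]' 20;  python3 - <<'E'
from b import *
s=bot.observe();print(uv(np.array([s['tool_pos']])),s['tool_pos'],s['wrist_force'],s['wrist_torque'])
E
```

```text
t: 8.08
tool_pos: [0.5405, -0.2402, 0.1526]
ee_rot: [[0.988, -0.156, -0.003], [-0.156, -0.988, 0.011], [-0.004, -0.01, -1.0]]
wrist_force: [-0.6, 0.3, -2.0]
grip_width: 0.106
[[0.5716 0.152 ]] [ 0.5405 -0.2402  0.1526] [-0.5931  0.3338 -1.9597] [0.0688 0.019  0.0699]
```

```bash
python3 -m crank '[[[0,0,0.002],0,0.0],[[0,0,0.001],0,0.0],[[0,0,0.001],0,0.0]]' 20; python3 -m crank '[[[0,0,0.001],0,0.0],[[0,0,0.001],0,0.0]]'
python3 - <<'E'
from b import *
s=bot.observe();print(uv(np.array([s['tool_pos']])),s['tool_pos'],s['wrist_force'],s['wrist_torque'])
E
```

```text
t: 8.33
tool_pos: [0.5407, -0.2403, 0.1487]
ee_rot: [[0.988, -0.156, -0.002], [-0.156, -0.988, 0.01], [-0.003, -0.01, -1.0]]
wrist_force: [-0.5, 0.3, -1.7]
grip_width: 0.107
t: 8.5
tool_pos: [0.5408, -0.2403, 0.1466]
ee_rot: [[0.988, -0.156, -0.002], [-0.156, -0.988, 0.01], [-0.003, -0.01, -1.0]]
wrist_force: [0.3, -0.1, -2.3]
grip_width: 0.105
[[0.5719 0.1521]] [ 0.5408 -0.2403  0.1466] [ 0.3347 -0.0702 -2.3166] [ 0.0298  0.0033 -0.029 ]
```

```bash
python3 -m crank '[[[0,0,0.002],0,0.0],[[0,0,0.001],0,0.0]]'; python3 -m crank '[[[0,0,0.001],0,0.0],[[0,0,0.001],0,0.0]]'; python3 -m crank '[[[0,0,0.001],0,0.0],[[0,0,0],0,0.0]]'
python3 - <<'E'
from b import *
s=bot.observe();print(uv(np.array([s['tool_pos']])),s['tool_pos'],s['wrist_force'],s['wrist_torque'])
E
```

```text
t: 8.67
tool_pos: [0.5408, -0.2403, 0.1434]
ee_rot: [[0.988, -0.156, -0.001], [-0.156, -0.988, 0.01], [-0.003, -0.01, -1.0]]
wrist_force: [-0.4, 0.6, -2.1]
grip_width: 0.107
t: 8.83
tool_pos: [0.5408, -0.2402, 0.1411]
ee_rot: [[0.988, -0.156, -0.001], [-0.156, -0.988, 0.01], [-0.003, -0.01, -1.0]]
wrist_force: [-0.4, -1.2, -2.7]
grip_width: 0.102
t: 9.0
tool_pos: [0.5408, -0.2402, 0.14]
ee_rot: [[0.988, -0.156, -0.001], [-0.156, -0.988, 0.01], [-0.003, -0.01, -1.0]]
wrist_force: [-0.7, 1.5, -0.1]
grip_width: 0.108
[[0.5719 0.152 ]] [ 0.5408 -0.2402  0.14  ] [-0.7272  1.4849 -0.1097] [ 0.0913  0.0167 -0.0451]
```

```bash
python3 -m crank '[[[0,0,0.001],0,0.0],[[0,0,0],0,0.0]]'; python3 -m crank '[[[0,0,0],0,0.0]]';  python3 - <<'E'
from b import *
s=bot.observe();print(uv(np.array([s['tool_pos']])),s['tool_pos'],s['wrist_force'],s['wrist_torque']);json.dump({k:np.array(s[k]).tolist() for k in('tool_pos','ee_rot')},open('p6.json','w'))
im=viewer.camera('wrist');cv2.imwrite('pics/w6.png',im);crop(im,180,100,440,270,3,'c11.png')
im=viewer.camera('side');crop(im,280,110,430,220,5,'c12.png')
E
```

```text
t: 9.17
tool_pos: [0.5411, -0.2401, 0.1398]
ee_rot: [[0.988, -0.156, -0.001], [-0.156, -0.988, 0.01], [-0.002, -0.01, -1.0]]
wrist_force: [-0.7, 0.1, -1.0]
grip_width: 0.107
t: 9.25
tool_pos: [0.5411, -0.2402, 0.1399]
ee_rot: [[0.988, -0.156, -0.0], [-0.156, -0.988, 0.01], [-0.002, -0.01, -1.0]]
wrist_force: [0.1, -0.1, -2.2]
grip_width: 0.105
[[0.5722 0.1519]] [ 0.5411 -0.2402  0.1399] [ 0.1202 -0.129  -2.208 ] [-0.0405 -0.0219  0.0341]
```

View pics/c11.png

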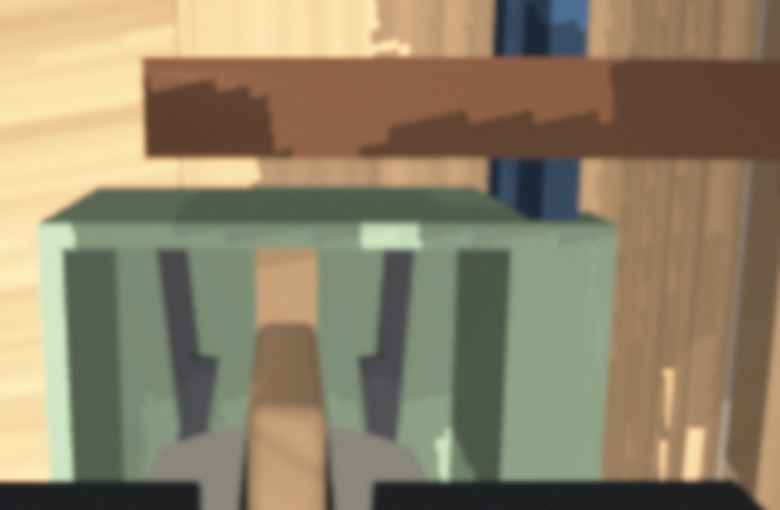

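View pics/c12.png

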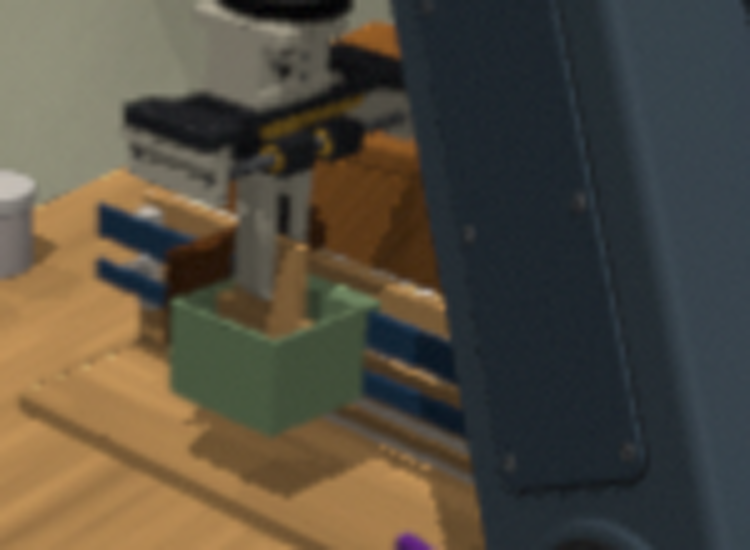

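```bash
python3 -m crank '[[[0,0,0.001],0,0.0]]'; python3 -m crank '[[[0,0,0.0015],0,0.0]]'; python3 -m crank '[[[0,0,0],0,0.0]]'
```

```text
t: 9.43
tool_pos: [0.5412, -0.2401, 0.1392]
ee_rot: [[0.988, -0.156, -0.0], [-0.156, -0.988, 0.01], [-0.002, -0.01, -1.0]]
wrist_force: [-3.1, 5.0, 10.3]
grip_width: 0.105
t: 9.52
tool_pos: [0.5414, -0.2399, 0.1385]
ee_rot: [[0.988, -0.156, 0.0], [-0.156, -0.988, 0.01], [-0.001, -0.01, -1.0]]
wrist_force: [-4.3, 5.1, 15.2]
grip_width: 0.107
t: 9.6
tool_pos: [0.5416, -0.2401, 0.1392]
ee_rot: [[0.988, -0.156, 0.001], [-0.156, -0.988, 0.009], [-0.001, -0.009, -1.0]]
wrist_force: [-0.8, -0.4, 0.3]
grip_width: 0.108
```

```bash
python3 -m crank '[[[0.002,0,-0.0007],0,0.0],[[0.002,0,0],0,0.0],[[0,0,0],0,0.0]]'; python3 -m crank '[[[0.001,0,0],0,0.0],[[0.001,0,0],0,0.0],[[0,0,0],0,0.0]]';  python3 - <<'E'
from b import *
s=bot.observe();print(uv(np.array([s['tool_pos']])),s['tool_pos'],s['wrist_force'],u@s['wrist_force'][:2],v@s['wrist_force'][:2])
E
```

```text
t: 9.85
tool_pos: [0.5459, -0.2409, 0.1398]
ee_rot: [[0.988, -0.156, 0.001], [-0.156, -0.988, 0.009], [-0.0, -0.009, -1.0]]
wrist_force: [-0.2, 0.2, -1.8]
grip_width: 0.104
t: 10.1
tool_pos: [0.5479, -0.2412, 0.1392]
ee_rot: [[0.988, -0.156, 0.0], [-0.156, -0.988, 0.01], [-0.001, -0.009, -1.0]]
wrist_force: [-0.0, -0.2, 1.8]
grip_width: 0.106
[[0.5791 0.1518]] [ 0.5479 -0.2412  0.1392] [-0.014  -0.2392  1.8215] 0.02389756587242853 0.23842430657079697
```

```bash
python3 -m crank '[[[0.001,0,-0.0004],0,0.0],[[0.001,0,0],0,0.0]]'; python3 -m crank '[[[0.0007,0,0],0,0.0]]';python3 - <<'E'
from b import *
s=bot.observe();print(uv(np.array([s['tool_pos']])),s['tool_pos'],s['wrist_force'],u@s['wrist_force'][:2],v@s['wrist_force'][:2])
json.dump({k:np.array(s[k]).tolist() for k in('tool_pos','ee_rot')},open('p7.json','w'))
im=viewer.camera('wrist');cv2.imwrite('pics/w7.png',im);crop(im,180,100,440,220,3,'c13.png')
E
```

```text
t: 10.27
tool_pos: [0.5499, -0.2415, 0.1395]
ee_rot: [[0.988, -0.156, -0.0], [-0.156, -0.988, 0.01], [-0.002, -0.01, -1.0]]
wrist_force: [-0.1, 0.8, -2.4]
grip_width: 0.105
t: 10.35
tool_pos: [0.5507, -0.2416, 0.1394]
ee_rot: [[0.988, -0.156, -0.0], [-0.156, -0.988, 0.01], [-0.002, -0.01, -1.0]]
wrist_force: [-0.2, -0.4, -2.2]
grip_width: 0.106
[[0.5819 0.1518]] [ 0.5507 -0.2416  0.1394] [-0.158  -0.4009 -2.2359] -0.09284724325849324 0.42082510596137435
```

View pics/c13.png

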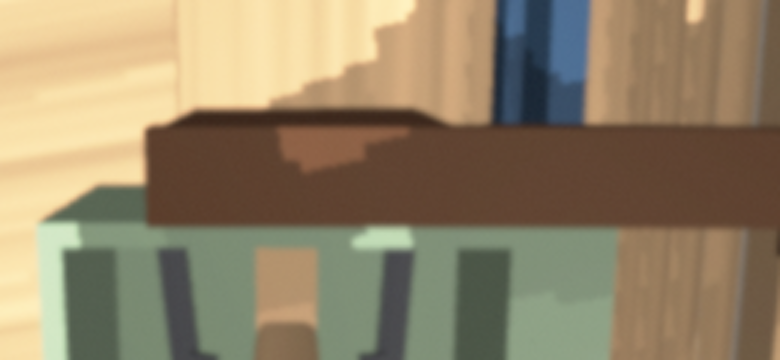

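```bash
python3 -m crank '[[[0.0006,0,0],0,0.0]]'; python3 -m crank '[[[0.0006,0,0],0,0.0]]'
```

```text
t: 10.48
tool_pos: [0.5513, -0.2417, 0.1393]
ee_rot: [[0.988, -0.156, -0.0], [-0.156, -0.988, 0.01], [-0.002, -0.01, -1.0]]
wrist_force: [-0.3, 0.4, -0.2]
grip_width: 0.109
t: 10.57
tool_pos: [0.552, -0.2418, 0.1393]
ee_rot: [[0.988, -0.156, -0.0], [-0.156, -0.988, 0.01], [-0.002, -0.01, -1.0]]
wrist_force: [-0.3, 0.0, -0.3]
grip_width: 0.105
```

```bash
python3 -m crank '[[[0.0006,0,0],0,0.0]]'
```

```text
t: 10.65
tool_pos: [0.5526, -0.2419, 0.1393]
ee_rot: [[0.988, -0.156, -0.0], [-0.156, -0.988, 0.01], [-0.002, -0.01, -1.0]]
wrist_force: [-0.2, -0.2, -1.0]
grip_width: 0.107
```

```bash
python3 -m crank '[[[0.0005,0,0],0,0.0]]'
```

```text
t: 10.73
tool_pos: [0.5528, -0.242, 0.1393]
ee_rot: [[0.988, -0.156, -0.001], [-0.156, -0.988, 0.01], [-0.003, -0.01, -1.0]]
wrist_force: [-5.2, 1.5, 2.1]
grip_width: 0.105
```

```bash
python3 -m crank '[[[0.0005,0,0],0,0.0]]'
```

```text
t: 10.82
tool_pos: [0.5529, -0.242, 0.1394]
ee_rot: [[0.988, -0.156, -0.002], [-0.156, -0.988, 0.01], [-0.004, -0.01, -1.0]]
wrist_force: [-7.0, 1.4, 3.1]
grip_width: 0.105
```

```bash
python3 -m crank '[[[0,0,0.0003],0,0.0],[[0,0,0],0,0.0]]'; python3 -m crank '[[[0.0003,0,0],0,0.0]]'
python3 - <<'E'
from b import *
s=bot.observe();print(uv(np.array([s['tool_pos']])),s['wrist_force'])
im=viewer.camera('wrist');cv2.imwrite('pics/w8.png',im);crop(im,180,100,440,220,3,'c14.png')
E
```

```text
t: 10.98
tool_pos: [0.5528, -0.242, 0.1394]
ee_rot: [[0.988, -0.156, -0.003], [-0.156, -0.988, 0.01], [-0.004, -0.01, -1.0]]
wrist_force: [-1.7, -0.3, -0.9]
grip_width: 0.105
t: 11.07
tool_pos: [0.5529, -0.242, 0.1394]
ee_rot: [[0.988, -0.156, -0.003], [-0.156, -0.988, 0.01], [-0.005, -0.01, -1.0]]
wrist_force: [-4.2, 0.5, 2.4]
grip_width: 0.101
[[0.5841 0.1518]] [-4.196   0.524   2.4089]
```

View pics/c14.png

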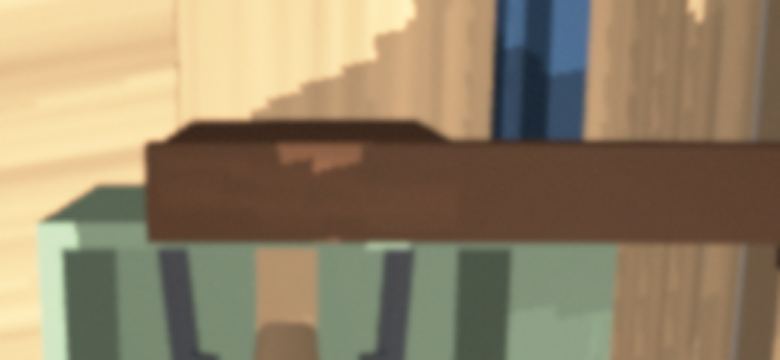

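Contact with the stop is felt at 5–7 N, which is under its slip limit, and the bin is seated on the rail. Releasing.

```bash
python3 -m crank '[[[0,0,0],0,0.014],[[0,0,0],0,0.018],[[0,0,0],0,0.022],[[0,0,0],0,0.028],[[0,0,0],0,0.03],[[0,0,0],0,0.03]]'
python3 - <<'E'
from b import *
s=bot.observe();print(uv(np.array([s['tool_pos']])),s['wrist_force'])
im=viewer.camera('wrist');cv2.imwrite('pics/w9.png',im);crop(im,150,90,430,300,2.6,'c15.png')
im=viewer.camera('side');crop(im,280,110,430,220,5,'c16.png')
E
```

```text
t: 11.62
tool_pos: [0.5546, -0.2423, 0.1398]
ee_rot: [[0.988, -0.156, 0.001], [-0.156, -0.988, 0.009], [-0.001, -0.009, -1.0]]
wrist_force: [0.0, 0.5, 0.1]
grip_width: 0.319
[[0.5858 0.1519]] [0.0054 0.5105 0.1448]
```

View pics/c15.png

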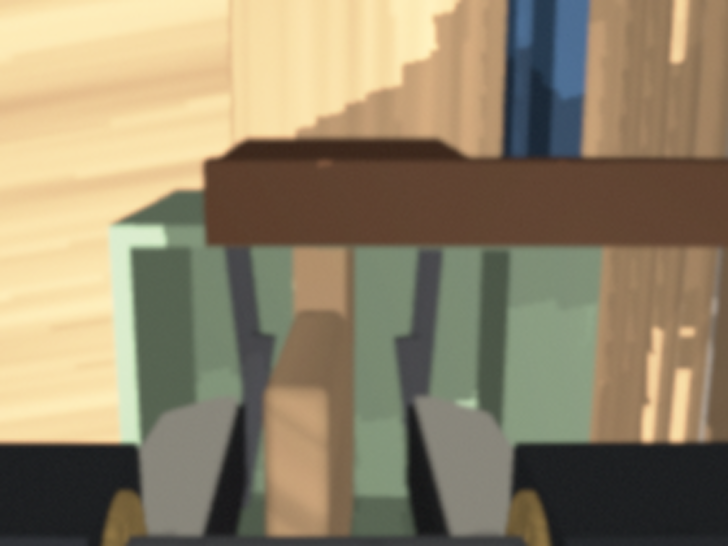

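View pics/c16.png

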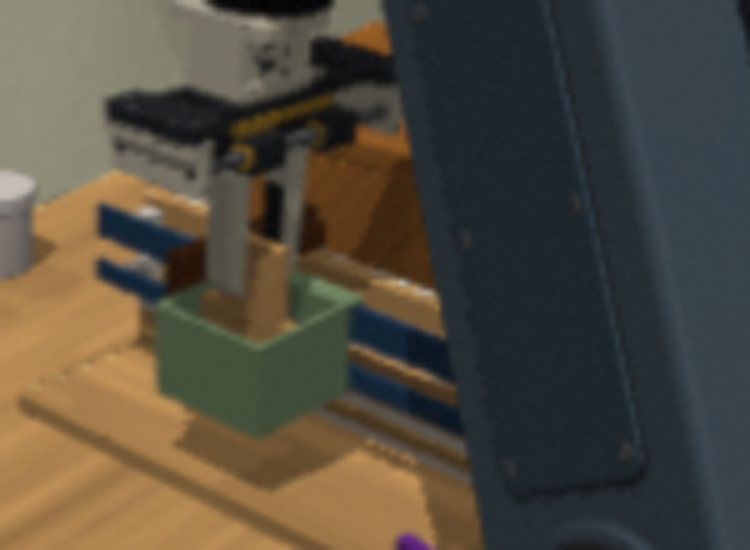

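```bash
python3 -m crank '[[[0,-0.002,-0.005],0,0.035],[[0,0,-0.01],0,0.035],[[0,0,-0.015],0,0.035],[[0,0,-0.02],0,0.035],[[0,0,-0.03],0,0.035],[[0,0,-0.03],0,0.035],[[0,0,-0.02],0,0.035],[[-0.02,0,0],0,0.035],[[-0.02,0,0],0,0.035],[[0,0,0],0,0.035],[[0,0,0],0,0.035]]'
python3 - <<'E'
from b import *
s=bot.observe();print(uv(np.array([s['tool_pos']])),s['wrist_force']);json.dump({k:np.array(s[k]).tolist() for k in('tool_pos','ee_rot')},open('p10.json','w'))
im=viewer.camera('wrist');cv2.imwrite('pics/w10.png',im);cv2.imwrite('pics/w10b.png',cv2.resize(im,(784,588)))
im=viewer.camera('side');cv2.imwrite('pics/s10.png',im);crop(im,280,130,430,240,5,'c18.png')
im=viewer.camera('top');cv2.imwrite('pics/t10.png',im)
E
```

```text
t: 12.63
tool_pos: [0.5144, -0.2345, 0.2854]
ee_rot: [[0.988, -0.155, 0.006], [-0.155, -0.988, 0.006], [0.005, -0.007, -1.0]]
wrist_force: [0.8, 0.2, -0.5]
grip_width: 0.373
[[0.5449 0.1505]] [ 0.7866  0.2158 -0.4694]
```

View pics/w10b.png

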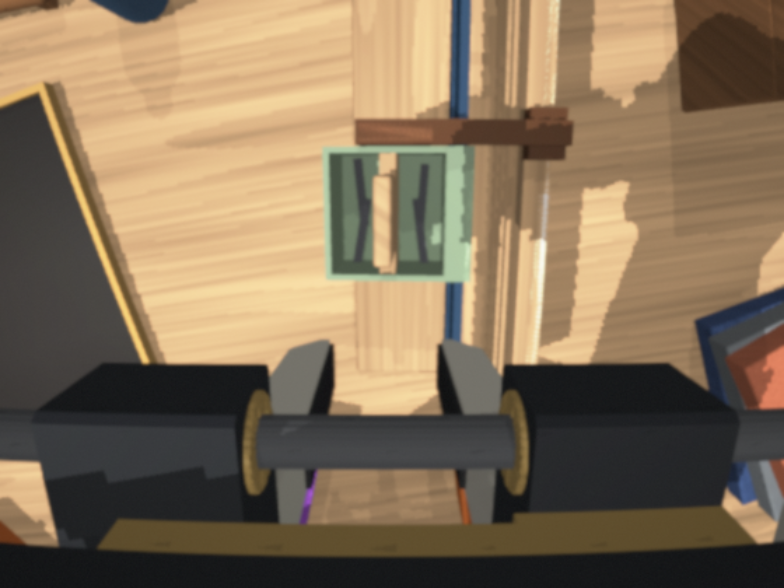

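View pics/c18.png

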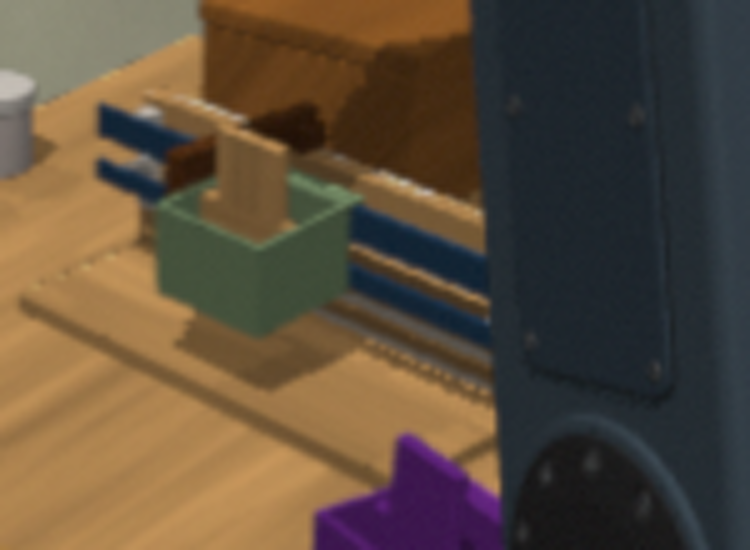

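View pics/t10.png

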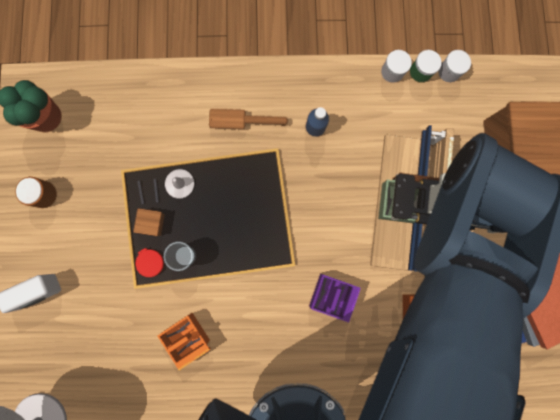

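Run:
```python
from b import *
p=json.load(open('p10.json'))
im=cv2.imread('pics/w10.png');crop(im,225,70,415,210,4.2,'c19.png')
```

```text
(no output)
```

View pics/c19.png

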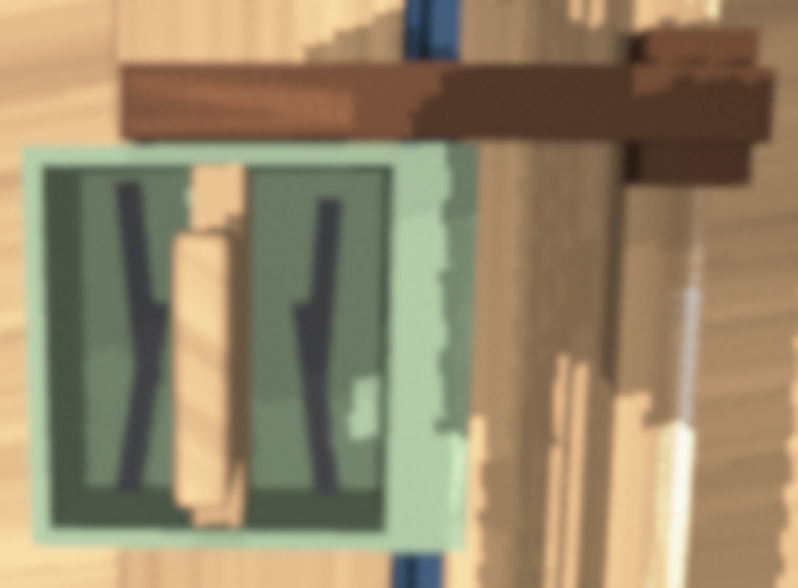

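Run:
```python
from b import *
p=json.load(open('p10.json'));c=lambda x,y:(225+x/4.2,70+y/4.2)
R=plane('wrist',[c(24,149),c(478,143),c(462,552),c(36,545)],.131,p);print('rim',uv(R),yaw(R[0],R[1]),yaw(R[3],R[2]),yaw(R[3],R[0]),np.linalg.norm(np.diff(R,axis=0),axis=1))
for z in (.145,.150):print('stop',uv(plane('wrist',[c(122,139),c(400,140),c(620,142)],z,p)))
T=plane('wrist',[c(173,235),c(228,235),c(225,507),c(175,505)],.173,p);print('tabtop',uv(T).mean(0),uv(R).mean(0), (uv(R)[0,1]+uv(R)[3,1])/2+.04)
```

```text
rim [[0.6229 0.112 ]
 [0.6243 0.2034]
 [0.54   0.2031]
 [0.5413 0.1126]] -98.1998596765564 -99.87533754441505 -8.653043288962168 [0.0914 0.0842 0.0905]
stop [[0.6241 0.1327]
 [0.6241 0.1861]
 [0.6241 0.2286]]
stop [[0.6239 0.133 ]
 [0.6238 0.1855]
 [0.6239 0.2274]]
tabtop [0.582 0.148] [0.5821 0.1578] 0.15232371708188314
```

Run:
```python
from b import *
im=cv2.imread('pics/s10.png');crop(im,305,150,360,205,10,'c20.png')
c=lambda x,y:(280+x/5,130+y/5)
o,d=ray('side',[c(262,250),c(259,335),c(357,200),c(347,285)])
k=(.540-u@o[:2])/(d[:,:2]@u);P=o+d*k[:,None];print(np.c_[uv(P),P[:,2]])
```

```text
[[0.54   0.1146 0.1218]
 [0.54   0.1163 0.066 ]
 [0.54   0.1974 0.1288]
 [0.54   0.1941 0.0734]]
```

View pics/c20.png

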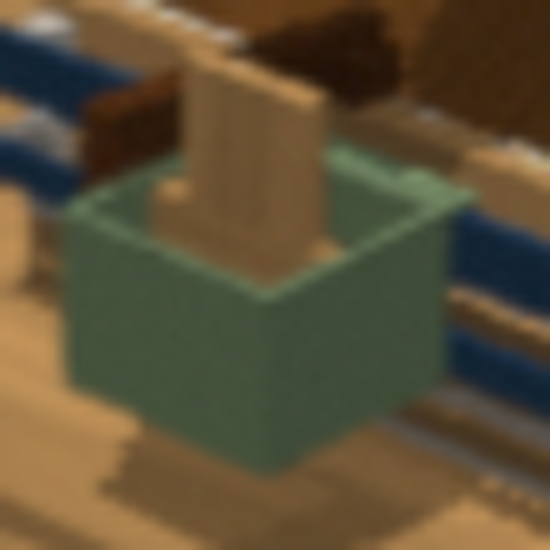

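```bash
python3 -c "
from bench import bot
print(bot.hand_in()); s=bot.observe(); print(s['t'],s['wrist_force'])"
```

```text
the job is handed in; nothing more can be done
None
the job is handed in; nothing more can be done
```

I hung the sage-green bin on the navy rail, slid it by feel against the end stop, released it, backed the arm off and handed the job in. Handing in gives no verdict, so what follows is my own checks.

**Placing:** The lip took the rail at the height the cameras predicted (rail top about 0.128 m). The highest wrist reading was about 15 N when it seated, or roughly 17–18 N on the rail with the bin's weight, against the 25 N limit. I slid it along until I felt the stop; the reading there peaked at about 7 N, under the stop's 10 N slip limit. The stop's face was at the same position (u ≈ 0.624 m along the rail) before and after.

**Last checks:**

| Check | Measured | Allowed |
|---|---|---|
| Bin centre to stop face | about −42 mm (no gap to within about 1–2 mm) | −45 to −39.5 mm |
| Underside below the rail mark | about 60 mm | 49 to 64 mm |
| Forward lean | about 0.08 rad (0.10 from the tab's top, wrist view) | below 0.2 rad |
| Out of square with the rail | under 1° | 0.2 rad (11°) |
| Time used | about 13 s | 51 s |

- **Lean:** the bin leans forward slightly, which fits the 3 mm play in the slot.
- **Bystanders:** the last top picture shows nothing else moved, by eye; I did not measure them.
- **Disagreements:** the rim measured about 2 mm short in the wrist views at the panel (91 against 93 mm). The stop's top measured 145 mm against the stated 150 mm. Camera calibration (good to about 2 mm) probably explains the first but only part of the second. I relied on contact for the final fit.

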